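# Open the tight jar in the jar holder and hold its cap over the mouth

### The arm

A 6-joint arm with a two-finger parallel gripper is mounted at the origin on the work surface. World frame = base frame: x ahead of the robot, y to its left, z up, the work surface at z = 0. Lengths are in m, angles in rad, forces in N, time in s.
With the tool pointing down it reaches from about 0.425 to 0.95 m from the base axis. Payload 3.5 kg.
Tool frame: the origin (TCP) lies midway between the tips of the shut fingers; the grasp point (between the pads) lies 19 mm behind it; z points along the fingers, y is the line along which they close (so a half turn about z gives the same grasp; the last joint's range is limited). The gripper opens to 85 mm and grips with 20 to 120 N. Pads are 22 mm wide; open, the fingers measure 114 mm over their backs; the gripper's body (76 mm by 85 mm) begins 54 mm behind the grasp point. The pads swing forward as they close: fully open they stand 13 mm farther back than shut.
Start: joints at [-1.38, 0.286, 1.577, -0, 1.279, -0.15], TCP at [0.226, -0.636, 0.231] pointing down, gripper open.
Joint ranges: [-2.77, 2.77], [-0.9, 2.22], [0.21, 2.48], [-1.53, 4.67], [0.24, 2.81], [-2.84, 2.84]. Speed limits (rad/s): [2.79, 2.79, 3.14, 3.14, 3.14, 3.14].

### API

Orientations are given as a unit quaternion [x, y, z, w].
In Python, from plant import ctrl, cams, order gives the robot as it stands.
- The arm moves only by the tool move_arm, never from a script. Its argument "plan" is one flat list of numbers, 7 for each row, row after row: the shift along the world's x, y, z in mm, then the turn, a rotation vector about the world's x, y, z in degrees, then the finger opening in mm, from 0 to 85.4. A call has 1 to 12 rows; each row shifts and turns the commanded pose from where the row before left it; what a row does not reach is not made up. A row lasts 1/10 s, in which the tool goes at most 50 mm and 8.59 degrees, less where a joint would pass 70% of its speed; a pose out of reach is approached as far as the arm can. A call is refused whole if a number of a shift passes 50 or a number of a turn 8.59, either way. A call with a gripper value outside its range is refused whole. The fingers move at their own pace and stop on an object; "newtons" is the grip in N (left out, the last holds). Time passes only in rows, so rows that do not move let the fingers close. It gives the time, the measured TCP pose, the force, the opening and the grip force at its end, in the units of the state.
- ctrl.get_state(): the state, without advancing time (a new reading comes with each control period).
- cams.read_camera(name): name is "scene" or "top"; returns a dict with "color" (400x640x3 uint8, red, green, blue), "fov_y" (degrees; the focal length in pixels is half the picture's height over the tangent of half this angle, whatever the lens; pixels are square), "cx", "cy" (the principal point, pixels), "k1" (the pictures are not rectified: a ray, as slopes to the right and down, at radius r is drawn at 1 + k1 r^2 times it, then the intrinsics apply), "origin" and "orientation" of the camera in the world. Camera axes: x right, y up, looking along -z (the intrinsics and any distortion apply to the point x, -y, -z); pixel columns grow to the right and rows downward; lengths in m; the calibration is good to about 2 mm. A picture is of the moment at which its call begins. There is no depth.
- order.sign_off(): hands the job in; it is judged then, once.
The state is a dict: "time": time; "qpos": joint angles; "dq": joint speeds; "joint_efforts": joint torques, N m; "eef_pos": TCP position; "tcp_rot": TCP orientation; "contact_force": force on the tool from outside, world axes, zero at the start; "wrist_torque": the same for the moment, N m; "opening": opening from 0.0 (shut) to 1.0 (fully open); "finger_force": force on a finger pad.
Only numpy, scipy, OpenCV 4.12 (cv2) and the standard library are available. Lean on these libraries where they do the work, as an engineer would, in place of code of your own. Each camera call takes 0.05 s, during which the arm holds its last target. There are 200 camera calls.

### The job

Open the square jar: carry it upright into the square steel holder, which keeps it from turning, then twist its tight cap about a quarter turn anticlockwise (seen from above), stop turning when the lugs are free, and lift the cap straight up. Finish while still holding the cap level, over the mouth and about 2 cm clear of it, so that drips fall back into the jar, which stays seated in the holder. Do not tip the jar, and leave everything else where it stands.

Things in the scene. Friction and masses are not known exactly. Their poses are not given: they have to be found in the camera images.
- jar_center (a point): centre, half-way up, of the capped amber glass jar: square body 64 x 64 mm, 68 mm high, round neck; 98 mm high with its cap on, about 0.45 kg. The point is on its axis, 49 mm above its underside; z up, x and y square to its sides. It stands loose on the table, so turning the tight cap there only spins the jar. It can be carried by the cap.
- jar_mouth (a point): centre of the jar's open mouth (under the cap while that is on), 94 mm above the jar's underside, axes as the jar's. The neck is 42 mm wide.
- cap_center (a point): centre, half-way up, of the jar's round aluminium twist-off cap: 60 mm across, 19 mm high, 0.03 kg; rim 9.5 mm below this point, top 9.5 mm above. Tight, its rim is 79 mm above the jar's underside, 5 mm above the shoulder. Once its lugs are free it lifts straight off; the rim clears the mouth after rising 15 mm.
- cap_mark (a point): small raised bar on the cap's top, 24 mm from its axis; lies on the jar's own -x side while the cap is tight.
- cap: the same cap; origin at the centre of its rim, z up. Three lugs inside hook under sloping ridges on the neck; a sprung seal presses them up (18 N), so breaking loose takes roughly 0.5 N m. Turned anticlockwise seen from above it rises 2 mm; the lugs are free from 55 to 95 degrees of turn against the jar, and meet stops at about 100.
- jar: the jar itself; origin at the centre of its underside, z up.
- holder_pocket (a point): centre of the square pocket's floor, 8 mm above the table. Holder of folded steel, bolted down: foot 130 x 130 mm; pocket 70 x 70 mm (the jar has 3 mm play all round and can turn some 7 degrees either way); walls straight to 18 mm above the floor, then lips flared to 81 mm apart at 30 mm. x, y square to the walls; the jar fits any of four ways round.
- ramekin: white ceramic cup, 72 mm wide, 42 mm high; origin at the centre of its underside. Leave it alone.
- round_jar: closed round amber glass jar with an aluminium cap, 68 mm wide, 100 mm high; not the jar to open; origin at the centre of its underside. Leave it alone.
- nozzle: steel piping nozzle, a cone 36 mm wide, 50 mm high; origin at the centre of its underside. Leave it alone.
- palette_knife: black-handled palette knife lying flat, 280 mm long, 20 mm high; origin under its middle, x along it. Leave it alone.
- tub: open white plastic tub, 90 mm wide, 85 mm high; origin at the centre of its underside. Leave it alone.
- tin: aluminium can, 60 mm wide, 80 mm high; origin at the centre of its underside. Leave it alone.
Not all that is in view belongs to the job. Leave any red look-alike of the part that bears holder_pocket alone.

How it is judged:
By the outcome, as a careful person would: the job done as asked, in the order asked, and still so for the second after the job is handed in, while the arm keeps its last pose, push and grip.
It also fails if it takes over 54 s, if anything falls off the work surface, if the arm or the gripper's body presses on something with over 40 N, if the wrist force passes 120 N, or if a joint passes its speed limit or range.

## Working session

There is one attempt and no reset: what is moved stays moved. The work goes in short steps, Python scripts to look and compute and a tool call to move; the robot and the scene stay as the last step left them, time stands still between calls to the robot, and variables do not carry over. Pictures are saved under pics/ and viewed, at most 10 in all, crops included, and the job is handed in when it is done.

Besides the shell and the picture viewer there is one more tool, called after ">>>" by a JSON object that holds its "api" and its "payload". move_arm: Moves the arm, as the interface text tells. Its arguments: {"type":"object","properties":{"plan":{"type":"array","items":{"type":"number"}},"newtons":{"type":"number"}},"required":["plan"]}

```bash
ls; mkdir -p pics
cat > h.py <<'E'
import numpy as np, cv2
from scipy.spatial.transform import Rotation as R
from plant import ctrl, cams, order
def snap(n,f):
    c=cams.read_camera(n); cv2.imwrite(f,c["color"][:,:,::-1]); return c
def K(c):
    f=c["color"].shape[0]/2/np.tan(np.radians(c["fov_y"])/2)
    return np.array([[f,0,c["cx"]],[0,f,c["cy"]],[0,0,1]]),np.array([c["k1"],0,0,0,0])
def ray(c,u,v):
    k,d=K(c); p=cv2.undistortPointsIter(np.array([[[u,v]]],float),k,d,None,None,(3,50,1e-10))[0,0]
    w=R.from_quat(c["orientation"]).apply([p[0],-p[1],-1]); return np.array(c["origin"]),w
def atz(c,u,v,z):
    o,w=ray(c,u,v); return o+w*(z-o[2])/w[2]
def proj(c,P):
    k,d=K(c); q=R.from_quat(c["orientation"]).inv().apply(np.atleast_2d(P)-c["origin"])*[1,-1,-1]
    return cv2.projectPoints(q,np.zeros(3),np.zeros(3),k,d)[0][:,0]
E
python3 - <<'E'
from h import *
a=snap("scene","pics/s1.png");b=snap("top","pics/t1.png")
import pickle;pickle.dump((a,b),open("c1.pkl","wb"))
for c in (a,b): print({k:v for k,v in c.items() if k!="color"})
print(ctrl.get_state())
E
```

```text
pics
{'fov_y': 55.620294650697495, 'cx': 320.24578309045467, 'cy': 197.85918866947037, 'k1': 0.010540461868265134, 'origin': array([1.1109444 , 0.43306413, 0.6924112 ]), 'orientation': array([0.21564887, 0.3854882 , 0.78765147, 0.42953413])}
{'fov_y': 49.41038956226115, 'cx': 314.54217995053193, 'cy': 199.7417552089923, 'k1': -0.07679862929828842, 'origin': array([ 3.74239109e-01, -1.25799744e-03,  1.30611871e+00]), 'orientation': array([ 0.02662019, -0.03188691, -0.69839145,  0.7145096 ])}
{'time': 0.1, 'qpos': array([-1.37998225e+00,  2.87136324e-01,  1.57804581e+00, -3.29156332e-05,
        1.27859675e+00, -1.50015047e-01]), 'dq': array([-3.73003485e-04, -2.11163666e-03, -2.23588896e-03,  1.33088351e-05,
       -2.01857245e-03,  6.90547002e-04]), 'joint_efforts': array([ 6.45162945e-04, -4.07295942e+01, -2.93699777e+01, -1.23421628e-04,
        3.44019172e-03,  1.16293040e-05]), 'eef_pos': array([ 0.22552697, -0.63557236,  0.23003776]), 'tcp_rot': array([ 9.85513150e-01,  1.69595508e-01, -3.80492030e-05, -1.09256576e-03]), 'contact_force': array([-0.11188097, -0.31449908, -0.20889973]), 'wrist_torque': array([0.00832785, 0.04163901, 0.05340182]), 'finger_force': 0.0, 'opening': 1.002328141029135}
```

View pics/s1.png

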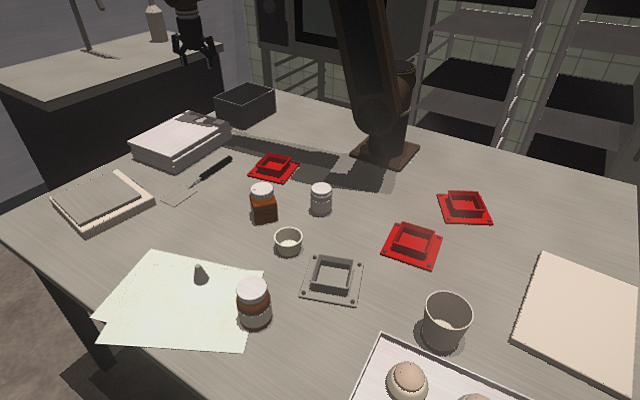

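View pics/t1.png

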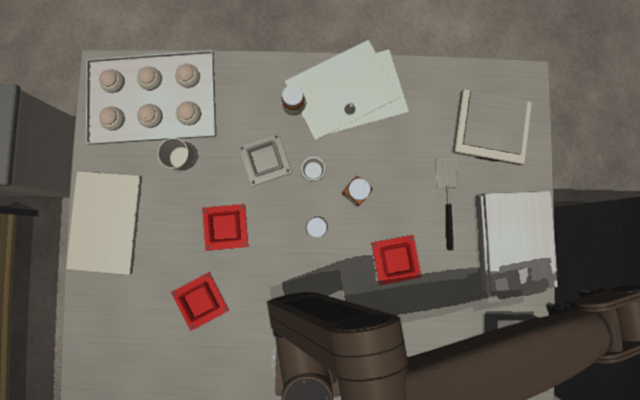

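Scene: the square jar is at about scene (263,203) / top (358,190). Look-alikes are the round jar at scene (253,300) / top (293,98) and the tin at (321,198) / (316,227). The holder is the grey one at scene (333,278) / top (265,160); the red ones are at scene (274,167), (412,245) and (465,207). I'll check jar and holder in one close crop mosaic.

Run:
```python
from h import *
import pickle;a,b=pickle.load(open("c1.pkl","rb"))
def crop(c,u,v,w,h,s): return cv2.resize(c["color"][v:v+h,u:u+w,::-1],None,fx=s,fy=s,interpolation=cv2.INTER_CUBIC)
m=np.vstack([np.hstack([crop(a,230,170,66,50,6),crop(b,325,165,66,50,6)]),
 np.hstack([crop(a,297,245,72,54,5.5),crop(b,232,130,72,54,5.5)])]) if 0 else None
A=np.hstack([crop(a,230,170,66,50,6),crop(b,325,165,66,50,6)])
B=np.hstack([crop(a,297,250,66,50,6),crop(b,232,130,66,50,6)])
B=np.hstack([crop(a,297,250,66,50,6),crop(b,232,136,66,50,6)])
cv2.imwrite("pics/m1.png",np.vstack([A,B]))
for u,v,z in((358,188,.098),(265,158,.038)): print(atz(b,u,v,z))
print(atz(a,262,188,.098),atz(a,333,272,.038))
```

```text
[ 0.51035088 -0.13003017  0.098     ]
[0.5997994  0.13950855 0.038     ]
[ 0.50544169 -0.13077506  0.098     ] [0.60651995 0.15190022 0.038     ]
```

View pics/m1.png

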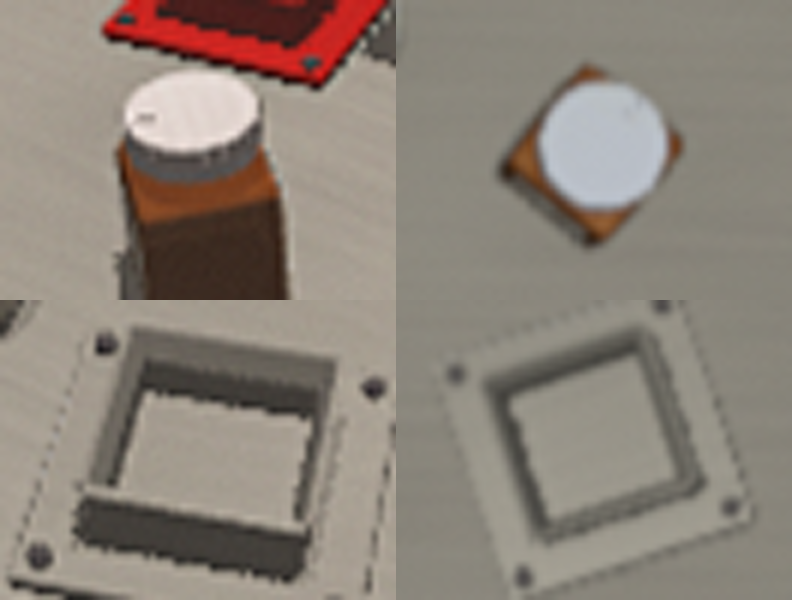

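The crop confirms a square amber body with a white cap and mark at scene (254,189) / top (365,183), and a grey holder with its lip corners clear. I'll fit poses from these points.

```bash
cat > fit.py <<'E'
from h import *
from scipy.optimize import least_squares
def fit(obs,x0):
    # obs: list (cam, uv, local point); pose x,y,yaw
    def f(x):
        r=R.from_euler("z",x[2]).as_matrix()
        return np.concatenate([proj(c,r@np.array(p)+[x[0],x[1],0])[0]-uv for c,uv,p in obs])
    s=least_squares(f,x0,x_scale=[.01,.01,.1]); return s.x,s.fun.reshape(-1,2)
E
python3 - <<'E'
from fit import *
import pickle;a,b=pickle.load(open("c1.pkl","rb"))
px=lambda u,v,U,V:np.array([(u+.5)/6-.5+U,(v+.5)/6-.5+V])
h=.0405
S=[(133,28),(337,58),(307,230),(80,187)]; T=[(88,83),(246,28),(307,187),(149,243)]
sq=[(1,1),(1,-1),(-1,-1),(-1,1)]
for n,ob in dict(top=[(b,px(*t,232,136),(h*s[0],h*s[1],.038)) for t,s in zip(T,sq)],
  scene=[(a,px(*t,297,250),(h*s[0],h*s[1],.038)) for t,s in zip(S,[(-1,-1),(-1,1),(1,1),(1,-1)])]).items():
    for y in np.radians([0,45,90,-90,180]):
        x,r=fit(ob,[.6,.14,y])
        if abs(r).max()<4: print(n,x[:2],np.degrees(x[2]),r.round(1).tolist())
for c,u,v,U,V,m in((a,192,111,230,170,(147,117)),(b,206,145,325,165,(239,108))):
    p=atz(c,*px(u,v,U,V),.098); q=atz(c,*px(*m,U,V),.099); d=q-p
    print(p,q,np.hypot(*d[:2]),"jar +x yaw",np.degrees(np.arctan2(-d[1],-d[0])))
T=[(194,66),(286,145),(202,235),(112,160)]
print([atz(b,*px(*t,325,165),.068).round(4)[:2].tolist() for t in T])
E
```

```text
top [0.59952017 0.14100609] 21.759968744240105 [[0.8, 0.7], [0.1, 0.5], [-0.7, -0.7], [-0.2, -0.5]]
top [0.59952017 0.14100609] 21.75997466682689 [[0.8, 0.7], [0.1, 0.5], [-0.7, -0.7], [-0.2, -0.5]]
top [0.59952017 0.14100609] 21.75996803171532 [[0.8, 0.7], [0.1, 0.5], [-0.7, -0.7], [-0.2, -0.5]]
top [0.59952017 0.14100609] 21.759968879887182 [[0.8, 0.7], [0.1, 0.5], [-0.7, -0.7], [-0.2, -0.5]]
top [0.59952017 0.14100609] 21.759970262089126 [[0.8, 0.7], [0.1, 0.5], [-0.7, -0.7], [-0.2, -0.5]]
scene [0.60255788 0.14760244] 20.31138479101431 [[-0.1, 0.3], [-0.2, 0.9], [-0.6, -0.8], [0.9, -0.1]]
scene [0.60255788 0.14760244] 20.311388997002233 [[-0.1, 0.3], [-0.2, 0.9], [-0.6, -0.8], [0.9, -0.1]]
scene [0.60255788 0.14760244] 20.311384362364304 [[-0.1, 0.3], [-0.2, 0.9], [-0.6, -0.8], [0.9, -0.1]]
scene [0.60255788 0.14760244] 20.3113788348489 [[-0.1, 0.3], [-0.2, 0.9], [-0.6, -0.8], [0.9, -0.1]]
scene [0.60255788 0.14760244] 20.311386489296165 [[-0.1, 0.3], [-0.2, 0.9], [-0.6, -0.8], [0.9, -0.1]]
[ 0.50633727 -0.13145739  0.098     ] [ 0.52164319 -0.14415009  0.099     ] 0.019884057322558595 jar +x yaw 140.33220163003105
[ 0.5083006  -0.13263087  0.098     ] [ 0.52592954 -0.14773076  0.099     ] 0.02321176766605908 jar +x yaw 139.41862902087612
[[0.5496, -0.1296], [0.5125, -0.1743], [0.4684, -0.1346], [0.5034, -0.091]]
```

Run:
```python
from fit import *
import pickle;a,b=pickle.load(open("c1.pkl","rb"))
px=lambda u,v,U,V:np.array([(u+.5)/6-.5+U,(v+.5)/6-.5+V])
S=[(106,42),(374,88),(39,256)];T=[(61,74),(266,6),(335,207),(127,277)]
for z in(.003,.008):
  print("top",z,[atz(b,*px(*t,232,136),z)[:2].round(4).tolist() for t in T],np.mean([atz(b,*px(*t,232,136),z) for t in T],0))
  s=[atz(a,*px(*t,297,250),z)[:2].round(4) for t in S];print("sc",s,(s[1]+s[2])/2)
# lips, per-corner
S=[(133,28),(337,58),(307,230),(80,187)]; T=[(88,83),(246,28),(307,187),(149,243)]
print([atz(b,*px(*t,232,136),.038)[:2].round(4).tolist() for t in T])
print([atz(a,*px(*t,297,250),.038)[:2].round(4).tolist() for t in S])
# known tool check
s=ctrl.get_state();print(proj(a,s["eef_pos"]),proj(b,s["eef_pos"]))
```

```text
top 0.003 [[0.6356, 0.2153], [0.6729, 0.1123], [0.5706, 0.0743], [0.5326, 0.178]] [0.60291196 0.14499435 0.003     ]
sc [array([0.562 , 0.0721]), array([0.5241, 0.177 ]), array([0.6673, 0.1111])] [0.5957  0.14405]
top 0.008 [[0.6345, 0.2145], [0.6718, 0.1119], [0.5698, 0.074], [0.532, 0.1773]] [0.60203455 0.14443319 0.008     ]
sc [array([0.566 , 0.0747]), array([0.5284, 0.1789]), array([0.6705, 0.1134])] [0.59945 0.14615]
[[0.6243, 0.196], [0.6536, 0.1188], [0.5749, 0.0863], [0.5454, 0.163]]
[[0.5778, 0.0952], [0.5479, 0.1706], [0.6277, 0.2019], [0.6558, 0.1222]]
[[197.56105261  71.21992684]] [[560.78969038 299.41321842]]
```

Jar at (0.5075, -0.132) with yaw 50° mod 90, agreed by both cameras and the mark. Holder pocket at about (0.601, 0.145), yaw 20°. I'll move over the jar with the fingers facing two of its flat sides (tool yaw 50°).

>>> {"api": "move_arm", "payload": {"plan": [22,38,0,0,0,2.5,85,22,38,0,0,0,2.5,85,22,38,0,0,0,2.5,85,22,38,0,0,0,2.5,85,22,38,0,0,0,2.5,85,22,38,0,0,0,2.5,85,22,38,0,0,0,2.5,85,22,38,0,0,0,2.5,85,22,38,0,0,0,2.5,85,22,38,0,0,0,2.5,85,22,38,0,0,0,2.5,85,18,46,0,0,0,2.5,85], "newtons": 90}}

```text
time: 1.3
eef_pos: [0.4862, -0.1708, 0.231]
tcp_rot: [0.908, 0.419, -0.0, 0.0]
contact_force: [0.8, -0.8, -0.8]
opening: 0.992
finger_force: 0.0
```

>>> {"api": "move_arm", "payload": {"plan": [0,0,-15,0,0,0,85,0,0,-15,0,0,0,85,0,0,0,0,0,0,85,0,0,0,0,0,0,85]}}

```text
time: 1.7
eef_pos: [0.4847, -0.1731, 0.2002]
tcp_rot: [0.909, 0.418, -0.001, -0.001]
contact_force: [-0.5, -0.7, -0.8]
opening: 0.999
finger_force: 0.0
```

>>> {"api": "move_arm", "payload": {"plan": [11,20,0,0,0,0,85,12,21,0,0,0,0,85,0,0,-20,0,0,0,85,0,0,-20,0,0,0,85,0,0,0,0,0,0,85,0,0,0,0,0,0,85]}}

```text
time: 2.3
eef_pos: [0.5086, -0.1322, 0.1617]
tcp_rot: [0.908, 0.418, -0.0, 0.0]
contact_force: [0.5, -0.4, 1.0]
opening: 0.992
finger_force: 0.0
```

Run:
```python
from h import *
a=snap("scene","pics/s2.png");s=ctrl.get_state();print(s["eef_pos"],s["qpos"],proj(a,s["eef_pos"]),proj(a,[.5075,-.132,.098]))
cv2.imwrite("pics/m2.png",cv2.resize(a["color"][120:245,180:340,::-1],None,fx=4.8,fy=4.8,interpolation=cv2.INTER_CUBIC))
```

```text
[ 0.50907842 -0.13233132  0.16250448] [-4.47338054e-01  2.54972202e-02  2.00278593e+00  1.78730160e-06
  1.11168154e+00  2.60704105e-01] [[258.44685509 168.02131234]] [[261.14261748 188.23342786]]
```

View pics/m2.png

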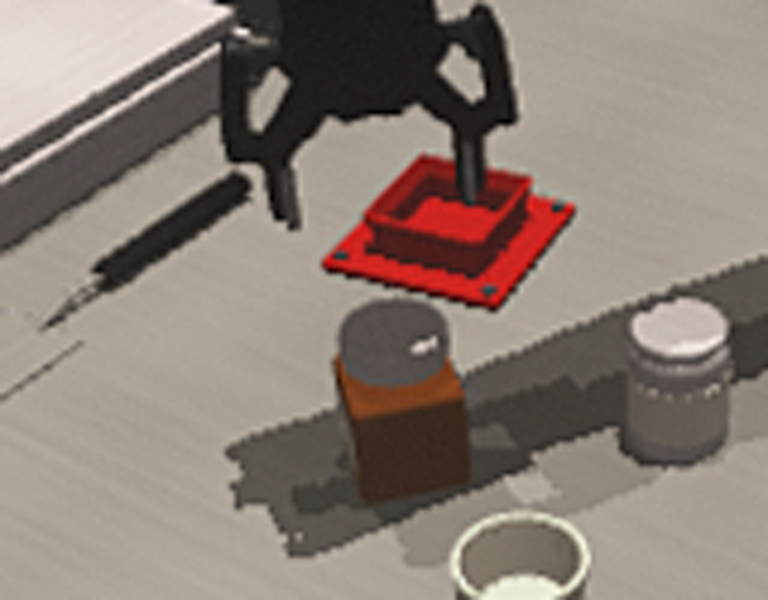

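The gripper is level above the jar, with the fingertips at crop (292,225) and (470,200) on either side of the cap axis. I'll descend and close.

>>> {"api": "move_arm", "payload": {"plan": [-1,0,-25,0,0,0,85,0,0,-25,0,0,0,85,0,0,-20,0,0,0,85,0,0,-11,0,0,0,85,0,0,-9,0,0,0,85,0,0,0,0,0,0,85,0,0,0,0,0,0,85]}}

```text
time: 3.05
eef_pos: [0.5084, -0.1316, 0.0723]
tcp_rot: [0.908, 0.419, 0.001, 0.001]
contact_force: [-0.6, 0.0, 0.3]
opening: 0.996
finger_force: 0.0
```

>>> {"api": "move_arm", "payload": {"plan": [0,0,0,0,0,0,65,0,0,0,0,0,0,62,0,0,0,0,0,0,60,0,0,0,0,0,0,57,0,0,0,0,0,0,50,0,0,0,0,0,0,50,0,0,0,0,0,0,50,0,0,0,0,0,0,50], "newtons": 60}}

```text
time: 3.85
eef_pos: [0.5089, -0.1319, 0.0728]
tcp_rot: [0.908, 0.419, 0.001, 0.001]
contact_force: [1.2, -1.0, 5.5]
opening: 0.687
finger_force: 63.7
```

Run:
```python
from h import *
a=snap("scene","pics/s3.png");s=ctrl.get_state();print(s)
cv2.imwrite("pics/m3.png",cv2.resize(a["color"][150:235,210:320,::-1],None,fx=7,fy=7,interpolation=cv2.INTER_CUBIC))
```

```text
{'time': 3.9, 'qpos': array([-4.46616776e-01,  1.50693191e-01,  2.05522960e+00, -2.99335806e-04,
        9.32198243e-01,  2.59823658e-01]), 'dq': array([-0.00080609, -0.00166028, -0.00112572, -0.00053814, -0.00167155,
        0.00102996]), 'joint_efforts': array([  0.62865665, -27.128613  , -20.66785991,   0.18011847,
         0.33537193,   0.04343244]), 'eef_pos': array([ 0.50895022, -0.13192394,  0.07274576]), 'tcp_rot': array([0.90801701, 0.41892968, 0.00101494, 0.0014133 ]), 'contact_force': array([ 1.08275866, -2.21945224,  5.81475253]), 'wrist_torque': array([-0.21017148, -0.10887669,  0.02566561]), 'finger_force': 63.71594344382174, 'opening': 0.6863078048512906}
```

View pics/m3.png

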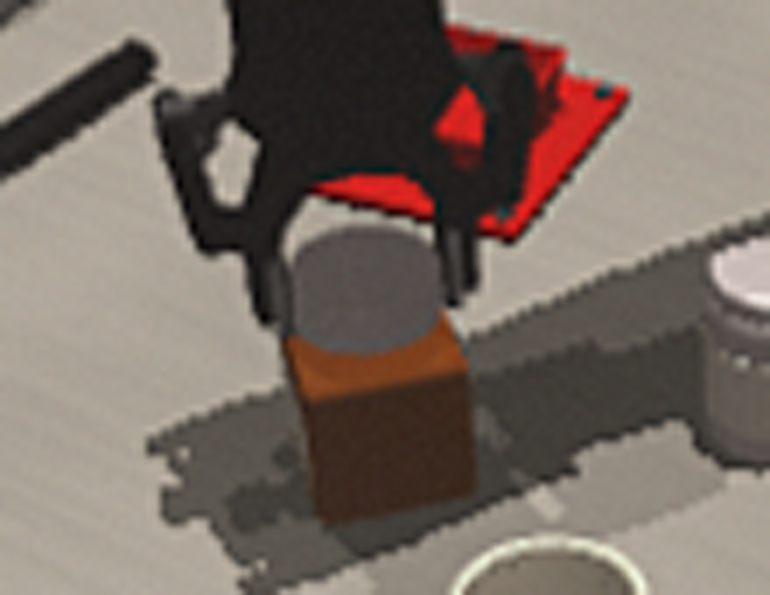

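The fingers are on the cap (opening about 58.6 mm) and the jar is upright. Lifting.

>>> {"api": "move_arm", "payload": {"plan": [0,0,5,0,0,0,50,0,0,10,0,0,0,50,0,0,15,0,0,0,50,0,0,20,0,0,0,50,0,0,20,0,0,0,50,0,0,15,0,0,0,50,0,0,5,0,0,0,50,0,0,0,0,0,0,50,0,0,0,0,0,0,50], "newtons": 80}}

```text
time: 4.8
eef_pos: [0.5069, -0.1308, 0.1603]
tcp_rot: [0.908, 0.419, -0.001, -0.001]
contact_force: [0.1, -0.1, -4.9]
opening: 0.676
finger_force: 86.5
```

>>> {"api": "move_arm", "payload": {"plan": [4,10,0,0,0,-2,50,8,24,0,0,0,-3,50,9,27,0,0,0,-3,50,9,27,0,0,0,-3,50,9,27,0,0,0,-3,50,9,27,0,0,0,-3,50,9,27,0,0,0,-3,50,9,27,0,0,0,-3,50,9,27,0,0,0,-3,50,8,27,0,0,0,-2,50,6,18,0,0,0,-1,50,4,9,0,0,0,-1,50]}}

```text
time: 6.0
eef_pos: [0.5998, 0.1476, 0.1592]
tcp_rot: [0.985, 0.17, -0.002, -0.0]
contact_force: [-0.0, -0.2, -5.3]
opening: 0.679
finger_force: 86.5
```

>>> {"api": "move_arm", "payload": {"plan": [0,0,0,0,0,0,50,0,0,0,0,0,0,50,0,0,0,0,0,0,50]}}

```text
time: 6.3
eef_pos: [0.6001, 0.1451, 0.1604]
tcp_rot: [0.986, 0.169, -0.001, 0.0]
contact_force: [0.9, 0.4, -4.4]
opening: 0.682
finger_force: 86.5
```

Run:
```python
from h import *
a=snap("scene","pics/s4.png");b=snap("top","pics/t4.png");s=ctrl.get_state();print(s)
import pickle;pickle.dump((a,b),open("c4.pkl","wb"))
A=cv2.resize(a["color"][200:320,270:400,::-1],None,fx=5,fy=5,interpolation=cv2.INTER_CUBIC)
cv2.imwrite("pics/m4.png",A)
```

```text
{'time': 6.4, 'qpos': array([ 7.30632809e-02,  2.27398512e-01,  1.78167296e+00, -1.58535125e-04,
        1.13329279e+00,  1.30394800e+00]), 'dq': array([ 0.00040531, -0.00457687, -0.00509127,  0.00106838,  0.00056793,
        0.00278607]), 'joint_efforts': array([ 1.17411842e-01, -3.91736269e+01, -2.97662669e+01,  3.99448589e-03,
        7.43059209e-03, -1.65427969e-03]), 'eef_pos': array([0.60033864, 0.14507495, 0.16098601]), 'tcp_rot': array([ 9.85586482e-01,  1.69171904e-01, -3.90939501e-04,  3.41287664e-05]), 'contact_force': array([-0.91386775,  0.65193134, -4.72114219]), 'wrist_torque': array([0.00132414, 0.02735939, 0.00013042]), 'finger_force': 86.52155588264577, 'opening': 0.6798455809577901}
```

View pics/m4.png

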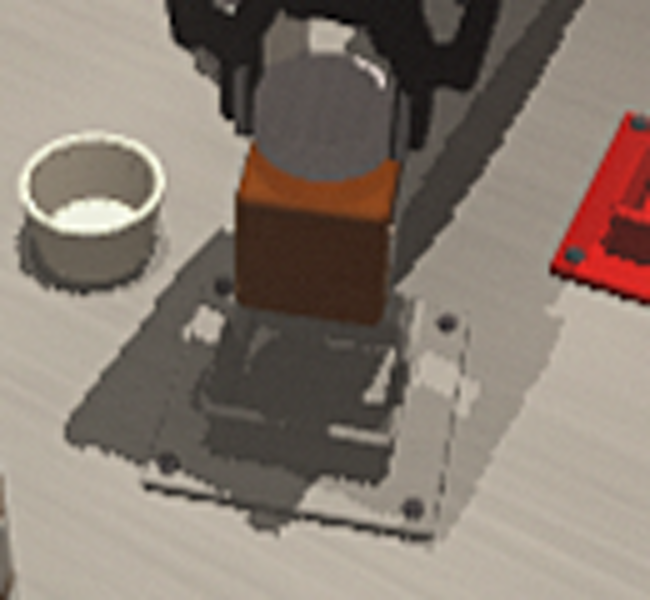

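Run:
```python
from fit import *
import pickle;a,b=pickle.load(open("c4.pkl","rb"))
px=lambda u,v:np.array([(u+.5)/5-.5+270,(v+.5)/5-.5+200])
B=[(222,286),(447,322),(413,508),(168,462)]
sg=[(-1,-1),(-1,1),(1,1),(1,-1)]
for h in(.053,.0545,.056):
 for z in(.003,.006,.009):
  x,r=fit([(a,px(*t),(h*s[0],h*s[1],z)) for t,s in zip(B,sg)],[.6,.145,.35]);print(h,z,x[:2],np.degrees(x[2]),(r**2).sum())
zb=.161-.0727
J=[((238,304),(.032,-.032,zb)),((384,324),(.032,.032,zb)),((237,206),(.032,-.032,zb+.068)),((390,220),(.032,.032,zb+.068))]
for zz in(-.002,0,.002):
  x,r=fit([(a,px(*t),(p[0],p[1],p[2]+zz)) for t,p in J],[.6,.145,.35]);print("jar",x[:2],np.degrees(x[2]),r.round(1).tolist())
```

```text
0.053 0.003 [0.59596472 0.14422391] 20.37952761966929 9.328699154332465
0.053 0.006 [0.59815485 0.14544957] 20.379062857414016 7.8719973757014685
0.053 0.009 [0.60034461 0.146675  ] 20.378588657833586 6.529468937207236
0.0545 0.003 [0.59562762 0.14401674] 20.376420031540615 2.116330974883443
0.0545 0.006 [0.59781532 0.14524091] 20.375904619318167 1.453981026492165
0.0545 0.009 [0.60000264 0.14646485] 20.375380187134187 0.9198175394628971
0.056 0.003 [0.59527507 0.1438001 ] 20.373074589635603 0.1502786906509123
0.056 0.006 [0.5974603  0.14502275] 20.37250559434311 0.3266471492044523
0.056 0.009 [0.59964511 0.14624516] 20.37192483679815 0.6457655429693128
jar [0.59651072 0.14516843] 23.949865655994806 [[-0.5, 1.6], [0.0, 1.1], [-0.2, -1.8], [0.5, -1.1]]
jar [0.59820205 0.14613535] 23.932515101220282 [[-0.5, 1.6], [0.1, 1.2], [-0.2, -1.8], [0.6, -1.1]]
jar [0.5998933  0.14710236] 23.91491632122473 [[-0.6, 1.7], [0.1, 1.2], [-0.3, -1.9], [0.7, -1.2]]
```

Picture: the jar hangs upright over the grey holder with its front bottom edge at crop (238,304)-(384,324), and the fits agree within about 2 mm. I'll nudge it and lower.

>>> {"api": "move_arm", "payload": {"plan": [1,0,-10,0,0,0,50,1,-1,-15,0,0,0,50,0,0,-12,0,0,0,50,0,0,-6,0,0,0,50,0,0,-5,0,0,0,50,0,0,-5,0,0,0,50,0,0,-4,0,0,0,50,0,0,0,0,0,0,50]}}

```text
time: 7.2
eef_pos: [0.6024, 0.1449, 0.1038]
tcp_rot: [0.986, 0.17, -0.0, -0.0]
contact_force: [0.8, 1.4, -4.7]
opening: 0.679
finger_force: 86.5
```

>>> {"api": "move_arm", "payload": {"plan": [0,0,-3,0,0,0,50,0,0,-3,0,0,0,50,0,0,-3,0,0,0,50,0,0,0,0,0,0,50]}}

```text
time: 7.6
eef_pos: [0.6022, 0.1448, 0.0947]
tcp_rot: [0.986, 0.17, -0.001, -0.0]
contact_force: [0.9, 0.2, -4.0]
opening: 0.674
finger_force: 86.5
```

>>> {"api": "move_arm", "payload": {"plan": [0,0,-3,0,0,0,50,0,0,-3,0,0,0,50,0,0,-3,0,0,0,50,0,0,-2,0,0,0,50,0,0,-1,0,0,0,50,0,0,0,0,0,0,50]}}

```text
time: 8.2
eef_pos: [0.6025, 0.1449, 0.0831]
tcp_rot: [0.986, 0.17, -0.0, -0.0]
contact_force: [-0.0, 0.1, -4.6]
opening: 0.679
finger_force: 86.5
```

>>> {"api": "move_arm", "payload": {"plan": [0,0,-1,0,0,0,50,0,0,-0.5,0,0,0,50,0,0,0,0,0,0,50]}}

```text
time: 8.5
eef_pos: [0.6026, 0.1449, 0.0818]
tcp_rot: [0.986, 0.17, -0.0, 0.0]
contact_force: [-0.4, -0.4, -4.5]
opening: 0.681
finger_force: 86.5
```

>>> {"api": "move_arm", "payload": {"plan": [0,0,-1,0,0,0,50,0,0,-0.5,0,0,0,50,0,0,0,0,0,0,50]}}

```text
time: 8.8
eef_pos: [0.603, 0.1448, 0.0812]
tcp_rot: [0.986, 0.17, 0.0, 0.0]
contact_force: [-1.6, -0.6, 0.0]
opening: 0.674
finger_force: 87.0
```

Seated (force changed at z 0.081, as predicted). Start twisting.

>>> {"api": "move_arm", "payload": {"plan": [0,0,-0.5,0,0,0,50,0,0,0,0,0,2,50,0,0,0,0,0,2,50,0,0,0,0,0,2,50,0,0,0,0,0,2,50,0,0,0,0,0,2,50], "newtons": 110}}

```text
time: 9.4
eef_pos: [0.6037, 0.1452, 0.0814]
tcp_rot: [0.967, 0.255, 0.001, -0.0]
contact_force: [-1.6, -0.0, 3.5]
opening: 0.673
finger_force: 116.5
```

```bash
cat > st.py <<'E'
from h import *
s=ctrl.get_state();q=s["tcp_rot"];print(s["eef_pos"],2*np.degrees(np.arctan2(q[1],q[0])),s["contact_force"],s["wrist_torque"],s["opening"]*85.4,s["finger_force"])
E
python3 st.py
```

```text
[0.60374932 0.14524712 0.08143171] 29.51596118193317 [-1.58322532 -0.00659013  3.4769829 ] [ 0.04240262  0.2568659  -0.22500737] 57.45925868493543 116.45177804399282
```

>>> {"api": "move_arm", "payload": {"plan": [0,0,0,0,0,2,50,0,0,0,0,0,2,50,0,0,0,0,0,2,50,0,0,0,0,0,2,50,0,0,0,0,0,2,50]}}

```text
time: 9.9
eef_pos: [0.6042, 0.1453, 0.0819]
tcp_rot: [0.941, 0.338, 0.002, 0.0]
contact_force: [-1.1, 0.3, 3.6]
opening: 0.673
finger_force: 116.5
```

```bash
python3 st.py
```

```text
[0.60418454 0.14529682 0.08186398] 39.52725213719138 [-1.14411546  0.26014133  3.63030964] [ 0.13834584  0.22794925 -0.26405592] 57.4350413289928 116.49403025396168
```

>>> {"api": "move_arm", "payload": {"plan": [0,0,0.2,0,0,4,50,0,0,0.2,0,0,4,50,0,0,0.1,0,0,4,50,0,0,0.1,0,0,4,50,0,0,0.1,0,0,4,50,0,0,0,0,0,0,50]}}

```text
time: 10.5
eef_pos: [0.6044, 0.1457, 0.0826]
tcp_rot: [0.868, 0.496, 0.002, 0.0]
contact_force: [0.4, 2.6, 5.1]
opening: 0.677
finger_force: 116.5
```

```bash
python3 st.py
```

```text
[0.60437823 0.1457323  0.08257354] 59.51377575228 [0.39311547 2.61643711 5.14328846] [0.44633148 0.07398818 0.03539478] 57.801153989288544 116.5214637112058
```

>>> {"api": "move_arm", "payload": {"plan": [0,0,0.2,0,0,4,50,0,0,0.2,0,0,4,50,0,0,0.1,0,0,4,50,0,0,0.1,0,0,4,50,0,0,0.1,0,0,4,50,0,0,0,0,0,0,50]}}

```text
time: 11.1
eef_pos: [0.604, 0.1456, 0.0833]
tcp_rot: [0.769, 0.639, 0.002, 0.001]
contact_force: [-1.5, 2.8, 6.0]
opening: 0.672
finger_force: 116.8
```

```bash
python3 st.py
```

```text
[0.60397673 0.14558199 0.08333655] 79.49608683561945 [-1.53521585  2.8276772   6.03761766] [ 0.37876931  0.34872423 -0.01933405] 57.41056837111673 116.75182116553515
```

>>> {"api": "move_arm", "payload": {"plan": [0,0,0,0,0,4,50,0,0,0,0,0,4,50,0,0,0,0,0,4,50,0,0,0,0,0,4,50,0,0,0,0,0,2,50,0,0,0,0,0,0,50]}}

```text
time: 11.7
eef_pos: [0.6039, 0.1454, 0.0833]
tcp_rot: [0.66, 0.752, 0.001, 0.001]
contact_force: [-2.6, 2.1, 6.4]
opening: 0.674
finger_force: 116.8
```

```bash
python3 st.py
python3 - <<'E'
from h import *
a=snap("scene","pics/s5.png")
cv2.imwrite("pics/m5.png",cv2.resize(a["color"][200:320,270:400,::-1],None,fx=5,fy=5,interpolation=cv2.INTER_CUBIC))
E
```

```text
[0.60390954 0.14540273 0.08331459] 97.46603508277708 [-2.56957532  2.07267753  6.39564388] [0.23118013 0.36927875 0.01176637] 57.576342330212285 116.77993265103851
```

View pics/m5.png

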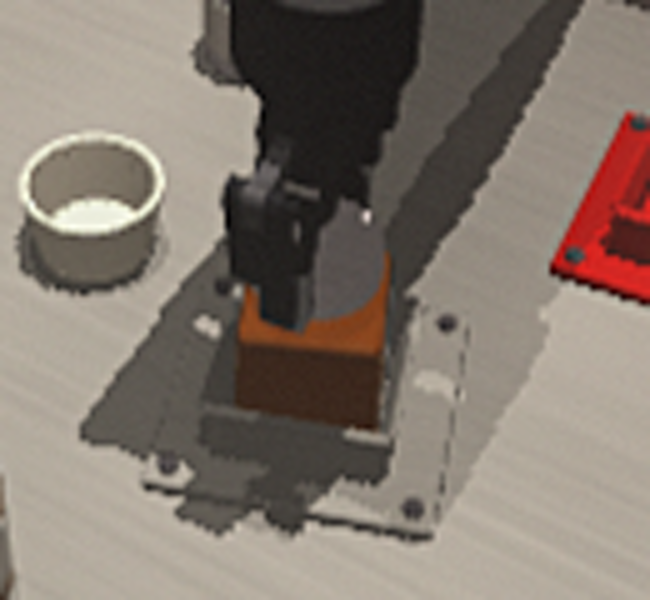

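The jar is seated in the holder, with its body edges roughly parallel to the walls, and the torque has dropped to nil. I'll lift a few mm and watch for the jar's weight (free: about 0 N; hooked: -4.5 N or more).

>>> {"api": "move_arm", "payload": {"plan": [0,0,1,0,0,0,50,0,0,1,0,0,0,50,0,0,1,0,0,0,50,0,0,0,0,0,0,50]}}

```text
time: 12.15
eef_pos: [0.6024, 0.1446, 0.0838]
tcp_rot: [0.659, 0.752, -0.0, -0.0]
contact_force: [-0.2, 0.4, 0.8]
opening: 0.672
finger_force: 116.8
```

>>> {"api": "move_arm", "payload": {"plan": [0,0,1,0,0,0,50,0,0,1,0,0,0,50,0,0,1,0,0,0,50,0,0,0,0,0,0,50]}}

```text
time: 12.55
eef_pos: [0.6028, 0.1448, 0.0874]
tcp_rot: [0.659, 0.752, 0.0, 0.0]
contact_force: [0.1, -0.5, -0.6]
opening: 0.67
finger_force: 116.8
```

```bash
python3 st.py
```

```text
[0.60279007 0.14482453 0.08743934] 97.52203347556191 [ 0.0506835  -0.45447656 -0.59952986] [ 0.00564263 -0.06267209  0.03055553] 57.21195035827623 116.80866024781608
```

The cap is free (force about -0.6 N). Lift straight to a rim 20 mm above the mouth (tool z about 0.116).

>>> {"api": "move_arm", "payload": {"plan": [0,0,2,0,0,0,50,0,0,3,0,0,0,50,0,0,4,0,0,0,50,0,0,4,0,0,0,50,0,0,4,0,0,0,50,0,0,4,0,0,0,50,0,0,4,0,0,0,50,0,0,3,0,0,0,50,0,0,1,0,0,0,50,0,0,0,0,0,0,50,0,0,0,0,0,0,50]}}

```text
time: 13.65
eef_pos: [0.6025, 0.1448, 0.116]
tcp_rot: [0.659, 0.752, -0.0, -0.0]
contact_force: [0.3, -0.3, -0.1]
opening: 0.673
finger_force: 116.8
```

```bash
python3 st.py
python3 - <<'E'
from h import *
a=snap("scene","pics/s6.png")
cv2.imwrite("pics/m6.png",cv2.resize(a["color"][200:320,270:400,::-1],None,fx=5,fy=5,interpolation=cv2.INTER_CUBIC))
E
```

```text
[0.60249254 0.14484424 0.11603438] 97.5266122311878 [ 0.25827795 -0.33354641 -0.05623575] [ 0.04998919  0.04235561 -0.03579256] 57.51656408997128 116.81378523118838
```

View pics/m6.png

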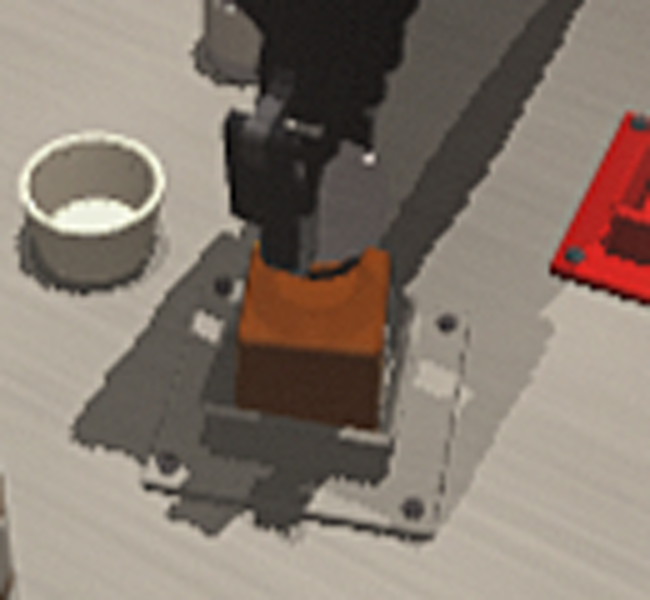

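The jar is seated with its neck open at crop (330,280), and the cap is held level above it with a dark gap at about (335,268). Handing in.

```bash
python3 -c "
from plant import order
print(order.sign_off())"
```

```text
the job is handed in; nothing more can be done
None
```

The job is handed in: the square jar is seated in the grey holder, and its cap, twisted free by about 78° of gripper turn, is held level about 2 cm above the open mouth; it took about 14 s of the 54 s allowed.

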